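# Seat the repaired instruments in their dash mounts

### The job

The four repaired instruments are ready to go back into their mounts: put each of the three round gauges, dial up, into the round cup of its own size, and slide the trip meter along the T-track to the open end, lift it off there and set it in the rectangular tray, screen up and lengthwise. Set each one down gently without dropping it or tipping it over, and leave all four sitting upright and fully down on the floor of their mounts.

Things in the scene. Friction and masses are not known exactly. Their poses are not given: they have to be found in the camera images.
- gauge_large: The largest round gauge (black dial, orange needle, bright bezel, dark steel can): an upright cylinder 64 mm in diameter, 50 mm tall, loose, standing dial up on the mat. Origin: centre of its underside; z up through the dial. Any heading. Goes into cup_large.
- gauge_medium: The middle-sized round gauge (black dial, orange needle, bright bezel, dark steel can): an upright cylinder 48 mm in diameter, 50 mm tall, loose, standing dial up on the mat. Origin: centre of its underside; z up through the dial. Any heading. Goes into cup_medium.
- gauge_small: The smallest round gauge (black dial, orange needle, bright bezel, dark steel can): an upright cylinder 32 mm in diameter, 50 mm tall, loose, standing dial up on the mat. Origin: centre of its underside; z up through the dial. Any heading. Goes into cup_small.
- trip_meter: Trip meter, screen and 3 buttons on top: black case 64 long (x), 40 wide (y), 30 mm tall on a T foot 40 x 24 x 6 mm (x, y, z) with a neck 40 x 10 mm; case underside 14.5 mm, top 44.5 mm above the foot's underside. Loose, 90-180 g; starts with the foot captive in the track, its x along the track's. Goes into tray, either way round. Origin: centre of the foot's underside; z up.
- cup_large: The largest round mounting cup, black, open-topped, fixed, for the 64 mm gauge. Above its underside: inner floor 4 mm, rim 24 mm. Wall 3 mm, flared: 71 mm inside at the floor, 78 mm inside and 84 mm outside at the rim. A seated gauge stands on the floor and rises 30 mm above the rim. Origin: centre of its underside; z up.
- cup_medium: The middle-sized round mounting cup, black, open-topped, fixed, for the 48 mm gauge. Above its underside: inner floor 4 mm, rim 24 mm. Wall 3 mm, flared: 55 mm inside at the floor, 62 mm inside and 68 mm outside at the rim. A seated gauge stands on the floor and rises 30 mm above the rim. Origin: centre of its underside; z up.
- cup_small: The smallest round mounting cup, black, open-topped, fixed, for the 32 mm gauge. Above its underside: inner floor 4 mm, rim 24 mm. Wall 3 mm, flared: 39 mm inside at the floor, 46 mm inside and 52 mm outside at the rim. A seated gauge stands on the floor and rises 30 mm above the rim. Origin: centre of its underside; z up.
- tray: Rectangular black tray for the trip meter, open-topped, fixed: outside 84 (x) by 60 mm (y), wall 4 mm, inside 76 x 52 mm; inner floor 4 mm and rim 26 mm above its underside. The trip meter stands in it on its foot, lengthwise along x, its case rising 22.5 mm above the rim. Origin: centre of its underside; z up.
- track: Fixed aluminium T-track 180 long (x), 37 wide (y), 16 mm tall; +x end open, 20 mm black stop at -x. Channel floor 3 mm above its underside, channel 29 x 9 mm, slot 15 mm. The trip meter's foot starts on that floor, centred, at x -50 to +20 mm; slides freely (play 2.5 mm each side, 3 mm up); lifts off only with its origin beyond x = 110 mm. Origin: centre of its underside; z up.
Not all that is in view belongs to the job. What is shaped like the gauge_medium but blue or red is not meant.

How it is judged:
By the outcome, as a careful person would: the job done as asked, in the order asked, and still so for the second after the job is handed in, with the robot touching nothing.
It also fails if it takes over 96 s, if anything falls off the work surface, if the arm or the gripper's body presses on something with over 40 N, if the wrist force passes 120 N, or if a joint passes its speed limit or range.

### The arm

A 6-joint arm with a two-finger parallel gripper is mounted at the origin on the work surface. World frame = base frame: x ahead of the robot, y to its left, z up, the work surface at z = 0. Lengths are in m, angles in rad, forces in N, time in s.
With the tool pointing down it reaches from about 0.35 to 0.85 m from the base axis. Payload 8.1 kg.
Tool frame: the origin (TCP) lies midway between the tips of the shut fingers; the grasp point (between the pads) lies 19 mm behind it (robot.grip_point_offset is the distance from the TCP to the grasp point, in m); z points along the fingers, y is the line along which they close (so a half turn about z gives the same grasp; the last joint's range is limited). The gripper opens to 93 mm and grips with 3 to 60 N. Pads are 15 mm wide; open, the fingers measure 128 mm over their backs; the gripper's body (75 mm by 188 mm) begins 65 mm behind the grasp point.
Start: joints at [-1.215, 0.13, 1.488, -0, 1.523, -0.085], TCP at [0.256, -0.543, 0.219] pointing down, gripper open.
Joint ranges: [-2.96, 2.96], [-0.89, 2.26], [0.02, 2.5], [-1.34, 4.48], [0, 2.73], [-2.66, 2.66]. Speed limits (rad/s): [2.39, 2.39, 2.79, 3.14, 3.14, 3.14].

### API

Orientations are given as a rotation vector (axis times angle).
In Python, from plant import robot, read_camera, job gives the robot as it stands.
- The arm moves only by the shell command python3 -m inch 'ROWS' [FORCE]. ROWS is JSON, one flat list of numbers, 5 for each row, row after row: the shift along the world's x, y, z in mm, then the turn about the world's z in degrees, then the opening in per cent of the stroke, from 0 (shut) to 100 (fully open). In form: [dx, dy, dz, yaw, hand, dx, dy, dz, yaw, hand, ...]. A call has 1 to 10 rows; each row is the pose to reach, as a shift and turn from the pose commanded when the call began; what a row does not reach only later rows make up. A row lasts 1/12 s, in which the tool goes at most 41.7 mm and 7.16 degrees, less where a joint would pass 70% of its speed; a pose out of reach is approached as far as the arm can. A call with a gripper value outside its range is refused whole. The fingers move at their own pace and stop on an object; FORCE is the grip in N (left out, the last holds). Time passes only in rows, so rows that repeat a pose let the fingers close. It gives the time, the measured TCP pose, the force, the opening and the grip force at its end, in the units of the state.
- robot.read_state(): the state, without advancing time (a new reading comes with each control period).
- read_camera(name): name is "scene" or "side" or "wrist"; returns a dict with "image" (400x640x3 uint8, blue, green, red), "K" (3x3 intrinsics, pixels), "extrinsics" (4x4, takes a point from world to camera coordinates); the wrist camera has in their place "mount" (4x4, takes a point from camera to tool coordinates, whose origin is the TCP and whose axes are the flange's). Camera axes: x right, y down, z forward; pixel columns grow to the right and rows downward; lengths in m; the calibration is good to about 2 mm. The wrist camera is an equidistant fisheye: a pixel r from the principal point sees the ray r / f radians off the axis. A picture is of the moment at which its call begins: read the wrist's pose just before it. There is no depth.
- job.close_job(): hands the job in; it is judged then, once.
The state is a dict: "t": time; "q": joint angles; "dq": joint speeds; "joint_torque": joint torques, N m; "tool_pos": TCP position; "orientation": TCP orientation; "force": force on the tool from outside, world axes, zero at the start; "wrist_torque": the same for the moment, N m; "opening": finger opening in m; "gripper_force": force on a finger pad.
Only numpy, scipy, OpenCV 4.12 (cv2) and the standard library are available. Lean on these libraries where they do the work, as an engineer would, in place of code of your own. Each camera call takes 0.05 s, during which the arm holds its last target. There are 200 camera calls.

## Working session

There is one attempt and no reset: what is moved stays moved. The work goes in short steps, Python scripts to look and compute and a shell command to move; the robot and the scene stay as the last step left them, time stands still between calls to the robot, and variables do not carry over. Pictures are saved under pics/ and viewed, at most 14 in all, crops included, and the job is handed in when it is done.

```bash
mkdir -p pics; ls; python3 - <<'E'
from plant import robot, read_camera
import cv2
s=robot.read_state(); print(s)
for n in ("scene","side","wrist"):
    c=read_camera(n); cv2.imwrite(f"pics/{n}0.png",c["image"]); print(n,c["K"],c.get("extrinsics",c.get("mount")))
E
```

```text
pics
{'t': 0.0, 'q': array([-1.21540217e+00,  1.31163044e-01,  1.48927431e+00,  2.05007459e-05,
        1.52295018e+00, -8.53837491e-02]), 'dq': array([ 0.00111893, -0.00256903,  0.00054025,  0.00138106,  0.00172908,
        0.00065905]), 'joint_torque': array([ 3.06842790e-03, -5.59850693e+01, -4.91750371e+01,  7.72718084e-02,
        3.56872589e-02, -1.35729683e-04]), 'tool_pos': array([ 0.25582949, -0.54211652,  0.21758902]), 'orientation': array([-3.06386747e+00, -6.86390071e-01,  3.47409220e-04]), 'force': array([ 0.08899312,  0.26319017, -0.33929912]), 'wrist_torque': array([-0.02830071,  0.03139269, -0.03822381]), 'gripper_force': 0.0, 'opening': 0.09281736132427758}
scene [[427.05555098   0.         314.4683417 ]
 [  0.         427.05555098 200.842107  ]
 [  0.           0.           1.        ]] [[-0.70637938  0.70774734 -0.01104001  0.2758528 ]
 [ 0.54021209  0.5289585  -0.65450271 -0.24459788]
 [-0.45738284 -0.46829116 -0.75597905  1.32199619]
 [ 0.          0.          0.          1.        ]]
side [[369.76914535   0.         314.09078341]
 [  0.         369.76914535 198.34126079]
 [  0.           0.           1.        ]] [[-0.9259032  -0.37768686  0.00747725  0.44406264]
 [-0.24668447  0.58952201 -0.76916226  0.11402095]
 [ 0.28609447 -0.71401431 -0.63900979  0.931789  ]
 [ 0.          0.          0.          1.        ]]
wrist [[309.70691629   0.         322.13349884]
 [  0.         309.70691629 195.21076516]
 [  0.           0.           1.        ]] [[ 1.47486995e-03 -9.63977117e-01 -2.65981096e-01  7.40707416e-02]
 [ 9.99998546e-01  1.19398532e-03  1.21773045e-03  1.01031688e-03]
 [-8.56286761e-04 -2.65982505e-01  9.63977476e-01 -1.64706283e-01]
 [ 0.00000000e+00  0.00000000e+00  0.00000000e+00  1.00000000e+00]]
```

View pics/scene0.png

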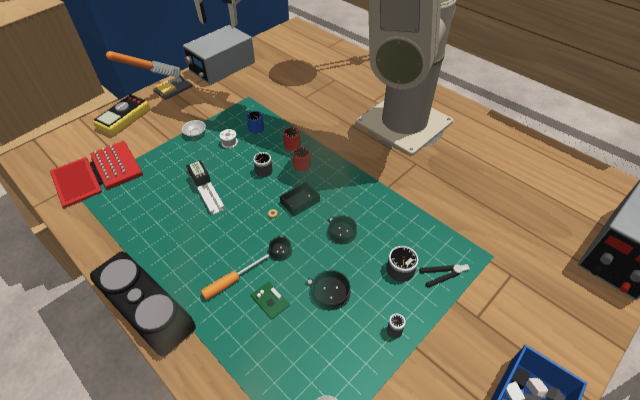

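View pics/side0.png

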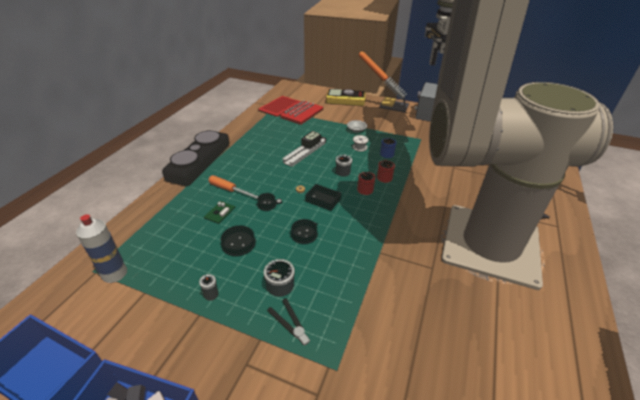

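The scene view shows the gauges: large (403,263), medium (262,164) and small (397,325). The cups are large (330,290), medium (342,230) and small (280,248). The tray is at (300,198), and the track is around (205,188) with the meter at (199,174). The side view shows the same layout.

```bash
cat > h.py <<'E'
import numpy as np, cv2
from plant import robot, read_camera
from scipy.spatial.transform import Rotation as R
def cast(c,uv,z,s=None):
    """pixels -> world points on the plane z; s = state for the wrist camera"""
    uv=np.atleast_2d(np.asarray(uv,float)); K=c["K"]
    d=(uv-K[:2,2])/[K[0,0],K[1,1]]
    if s is None:
        E=np.linalg.inv(c["extrinsics"]); v=np.c_[d,np.ones(len(d))]
    else:
        T=np.eye(4);T[:3,:3]=R.from_rotvec(s["orientation"]).as_matrix();T[:3,3]=s["tool_pos"]
        E=T@c["mount"]; th=np.linalg.norm(d,axis=1,keepdims=True); v=np.c_[d*np.sinc(th/np.pi),np.cos(th)]
    v=v@E[:3,:3].T; o=E[:3,3]
    return (o+v*((z-o[2])/v[:,2])[:,None])[:,:2]
def proj(c,P,s):
    P=np.atleast_2d(P).astype(float)
    T=np.eye(4);T[:3,:3]=R.from_rotvec(s["orientation"]).as_matrix();T[:3,3]=s["tool_pos"]
    E=np.linalg.inv(T@c["mount"]); p=P@E[:3,:3].T+E[:3,3]
    r=np.linalg.norm(p[:,:2],axis=1,keepdims=True); th=np.arctan2(r,p[:,2:])
    return p[:,:2]/r*th*c["K"][0,0]+c["K"][:2,2]
def snap(n):
    s=robot.read_state(); return s,read_camera(n)
def topdown(c,ctr,z,s,half=0.06,ppm=4000):
    """rectified view of plane z around ctr: image up=+x, left=+y"""
    n=int(2*half*ppm); i=(np.arange(n)-n/2)/ppm
    X=ctr[0]-i[:,None]+0*i[None]; Y=ctr[1]-i[None]+0*i[:,None]
    m=proj(c,np.c_[X.ravel(),Y.ravel(),np.full(n*n,z)],s).astype(np.float32).reshape(n,n,2)
    return cv2.remap(c["image"],m,None,cv2.INTER_LINEAR)
E
python3 - <<'E'
from h import *
c=read_camera("scene")
for n,uv,z in [("gL",(403,256),.05),("gM",(263,158),.05),("gS",(397,320),.05),("cL",(331,287),.024),("cM",(343,228),.024),("cS",(280,245),.024),("tray",(300,195),.026),("meter",(199,170),.05),("trkA",(190,165),.016),("trkend",(216,208),.016)]: print(n,cast(c,uv,z).round(3))
c=read_camera("side")
for n,uv,z in [("gL",(279,270),.05),("gM",(344,160),.05),("gS",(208,282),.05),("cL",(238,238),.024),("cM",(304,229),.024),("cS",(267,200),.024),("tray",(323,195),.026),("meter",(313,137),.05),("trkend",(290,160),.016)]: print(n,cast(c,uv,z).round(3))
im=cv2.resize(read_camera("scene")["image"][130:250,160:320],None,fx=4,fy=4,interpolation=2); cv2.imwrite("pics/crop1.png",im)
E
```

```text
gL [[0.43  0.315]]
gM [[ 0.441 -0.144]]
gS [[0.558 0.398]]
cL [[0.586 0.245]]
cM [[0.45  0.156]]
cS [[0.589 0.085]]
tray [[0.45  0.007]]
meter [[ 0.589 -0.23 ]]
trkA [[ 0.58  -0.298]]
trkend [[ 0.623 -0.12 ]]
gL [[0.433 0.316]]
gM [[ 0.44  -0.142]]
gS [[0.556 0.401]]
cL [[0.581 0.246]]
cM [[0.444 0.155]]
cS [[0.583 0.09 ]]
tray [[0.448 0.012]]
meter [[ 0.579 -0.233]]
trkend [[ 0.614 -0.124]]
```

View pics/crop1.png

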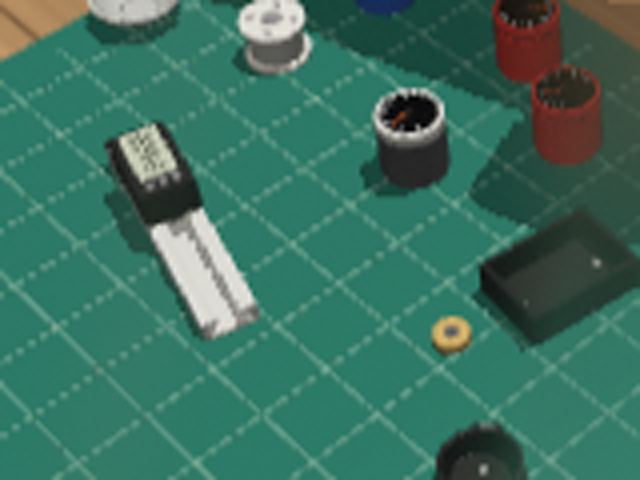

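The crop shows the medium gauge at about crop (410,110), two red decoys to its right, and the meter on the track's far half. The track's open end is at lower right, crop (235,330).

```bash
python3 -m inch '[184,399,0,52,80,184,399,0,52,80,184,399,0,52,80,184,399,0,52,80,184,399,0,52,80,184,399,0,52,80,184,399,0,52,80,184,399,0,52,80,184,399,0,52,80,184,399,0,52,80]' 15
```

```text
t: 1.13
tool_pos: [0.4309, -0.1624, 0.2189]
orientation: [2.454, 1.961, 0.001]
force: [0.6, -0.5, -0.1]
opening: 0.074
gripper_force: 0.0
```

```bash
python3 -m inch '[10,20,0,0,80,10,20,0,0,80,10,20,0,0,80]' ; python3 - <<'E'
from h import *
s,c=snap("wrist"); cv2.imwrite("pics/w1.png",c["image"]); print(s["tool_pos"],s["orientation"])
cv2.imwrite("pics/w1t.png",np.hstack([topdown(c,(.44,-.143),.05,s,.06,3000)]))
E
```

```text
t: 1.38
tool_pos: [0.4408, -0.1433, 0.2187]
orientation: [2.451, 1.965, -0.0]
force: [0.5, 0.7, -0.2]
opening: 0.0744
gripper_force: 0.0
[ 0.44079928 -0.14326667  0.21868763] [ 2.45098576e+00  1.96495437e+00 -3.16997799e-04]
```

View pics/w1.png

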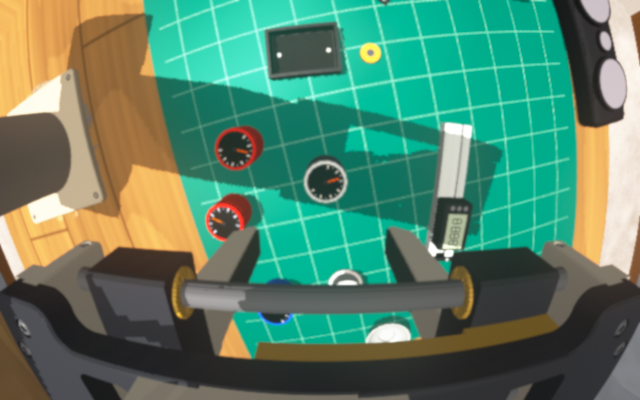

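The wrist view shows the medium gauge at (326,181), red decoys at (238,148) and (225,218), the tray at (305,50), and the track from (457,127) to (440,255) with the meter at (452,224).

```bash
cat >> h.py <<'E'
def gauge(c,s,uv,z=.051,win=45):
    """fit the bright bezel nearest pixel uv -> world centre, diameter"""
    h=cv2.cvtColor(c["image"],cv2.COLOR_BGR2HSV); m=((h[...,1]<70)&(h[...,2]>110)).astype(np.uint8)
    k=np.zeros_like(m); cv2.circle(k,tuple(map(int,uv)),win,1,-1); m*=k
    p=cv2.findContours(m,cv2.RETR_EXTERNAL,cv2.CHAIN_APPROX_NONE)[0]; p=max(p,key=lambda q:cv2.contourArea(cv2.convexHull(q)))
    w=cast(c,cv2.convexHull(p)[:,0],z,s); e=cv2.minEnclosingCircle((w*1000).astype(np.float32))
    A=np.c_[2*w,np.ones(len(w))]; x=np.linalg.lstsq(A,(w**2).sum(1),rcond=None)[0]
    return np.r_[x[:2],2*np.sqrt(x[2]+x[0]**2+x[1]**2)]*1000,e
E
python3 - <<'E'
from h import *
s,c=snap("wrist")
print(gauge(c,s,(326,181),.051,32))
print("tcp px",proj(c,s["tool_pos"],s), "tcp xy",s["tool_pos"], proj(c,[*s["tool_pos"][:2],.051],s))
print("track",cast(c,[(444,124),(471,126),(428,252),(456,258)],.017,s).round(4))
print("meter",cast(c,[(442,198),(470,202),(462,251),(436,247)],.0475,s).round(4))
print("tray",cast(c,[(266,28),(338,23),(345,70),(272,79)],.027,s).round(4))
a=topdown(c,(.60,-.19),.017,s,.11,2500); b=topdown(c,(.45,.01),.026,s,.06,4500)
cv2.imwrite("pics/tt.png",np.hstack([cv2.resize(a,(400,400)),cv2.resize(b,(400,400))]))
E
```

```text
(array([ 444.47427203, -147.36991121,   48.88355538]), ((444.39508056640625, -147.41845703125), 24.7042236328125))
tcp px [[320.43867547 241.11646325]] tcp xy [ 0.4404715  -0.1442477   0.21863764] [[321.05494133 178.62700526]]
track [[ 0.6024 -0.1159]
 [ 0.64   -0.1243]
 [ 0.5592 -0.2824]
 [ 0.6006 -0.3037]]
meter [[ 0.5756 -0.1983]
 [ 0.6127 -0.212 ]
 [ 0.5977 -0.2765]
 [ 0.5619 -0.2607]]
tray [[ 0.4166  0.0391]
 [ 0.4981  0.0253]
 [ 0.4934 -0.0316]
 [ 0.4103 -0.0229]]
```

View pics/tt.png

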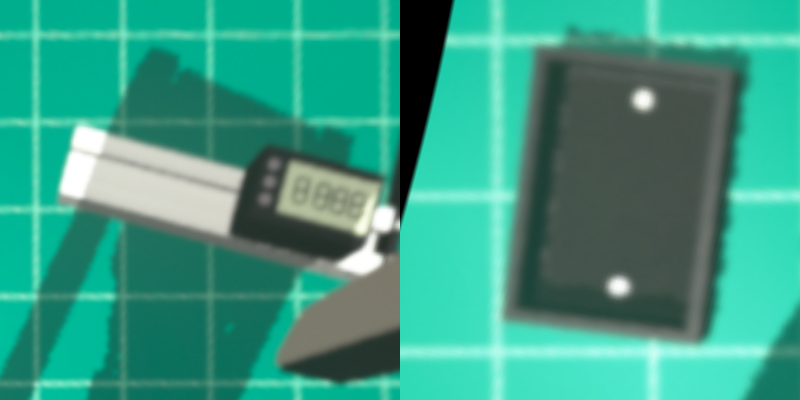

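The rectified views show the track heading at about 75.4° with its open end on the left, and the tray's long axis at about −7.4°.

```bash
python3 -m inch '[3,-2,-40,0,80,3,-2,-80,0,80,3,-2,-119,0,80,3,-2,-119,0,80,3,-2,-119,0,80]' ; python3 - <<'E'
from h import *
s,c=snap("wrist"); cv2.imwrite("pics/w2.png",c["image"]); 
print(s["tool_pos"],proj(c,[.444,-.147,.051],s)); u=proj(c,[.444,-.147,.051],s)[0]
print(gauge(c,s,u,.051,60))
E
```

```text
t: 1.9
tool_pos: [0.4411, -0.1465, 0.098]
orientation: [-2.452, -1.956, 0.004]
force: [0.2, 0.7, 0.9]
opening: 0.0745
gripper_force: 0.0
[ 0.44112571 -0.1465393   0.09803642] [[325.05420905 214.48175339]]
(array([ 444.4686849 , -147.00433637,   48.66241639]), ((444.53021240234375, -146.90335083007812), 24.677228927612305))
```

View pics/w2.png

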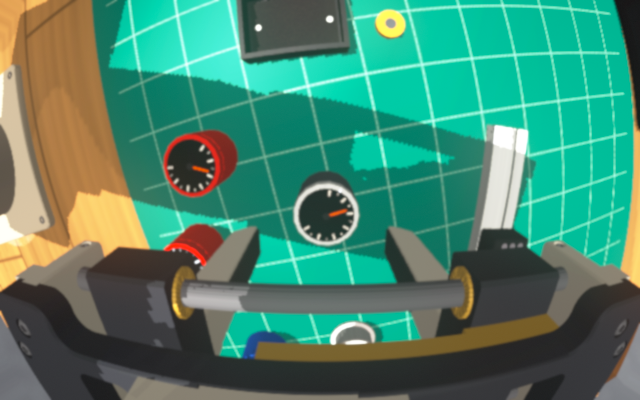

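The medium gauge is at (326,214) between the fingertips, and there is room on both sides.

```bash
python3 -m inch '[3,-1,-35,0,80,3,-1,-71,0,80,3,-1,-71,0,80,3,-1,-71,0,30,3,-1,-71,0,30,3,-1,-71,0,30,3,-1,-71,0,30,3,-1,-71,0,30,3,-1,-71,0,30]' 20; python3 -m inch '[0,0,15,0,30,0,0,40,0,30,0,0,70,0,30,0,0,70,0,30]'
```

```text
t: 2.7
tool_pos: [0.4478, -0.1479, 0.0309]
orientation: [2.452, 1.96, 0.002]
force: [-4.0, 0.5, 10.5]
opening: 0.0472
gripper_force: 20.0
t: 3.03
tool_pos: [0.4503, -0.1489, 0.1053]
orientation: [2.447, 1.956, 0.007]
force: [0.7, -0.7, -1.0]
opening: 0.0475
gripper_force: 20.0
```

```bash
python3 -m inch '[0,0,0,0,30,0,0,0,0,30,0,0,0,0,30]'; python3 - <<'E'
from h import *
s,c=snap("wrist"); cv2.imwrite("pics/w3.png",c["image"]); print(s["tool_pos"],s["force"],s["orientation"])
E
```

```text
t: 3.28
tool_pos: [0.4456, -0.1469, 0.0974]
orientation: [-2.453, -1.96, 0.001]
force: [1.2, -1.0, -1.6]
opening: 0.0474
gripper_force: 20.0
[ 0.44563259 -0.14685481  0.09738038] [ 1.15470569 -1.00757166 -1.58351517] [-2.45289096e+00 -1.96008849e+00  1.35993240e-03]
```

View pics/w3.png

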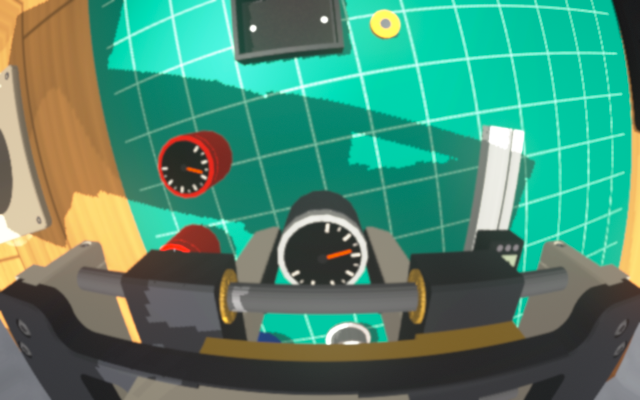

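The medium gauge is held upright between the pads at (322,252).

```bash
python3 -m inch '[0,40,20,0,30,0,80,40,0,30,0,120,40,0,30,0,160,40,0,30,0,200,40,0,30,0,200,40,0,30,0,200,40,0,30,0,200,40,0,30]'; python3 - <<'E'
from h import *
s,c=snap("wrist"); cv2.imwrite("pics/w4.png",c["image"]); print(s["tool_pos"],s["orientation"])
tp=s["tool_pos"]; print(gauge(c,s,proj(c,[*tp[:2],tp[2]+.0236],s)[0],tp[2]+.0236,60))
print(proj(c,[.447,.156,.025],s))
E
```

```text
t: 4.0
tool_pos: [0.4458, 0.0527, 0.1376]
orientation: [-2.452, -1.963, 0.003]
force: [0.1, -1.0, -1.7]
opening: 0.0475
gripper_force: 20.0
[0.44583011 0.05269052 0.137606  ] [-2.4521674  -1.96253711  0.00278248]
(array([447.30674232,  55.18647954,  47.26339814]), ((447.06072998046875, 55.257415771484375), 24.26652717590332))
[[296.84530938  80.65573922]]
```

View pics/w4.png

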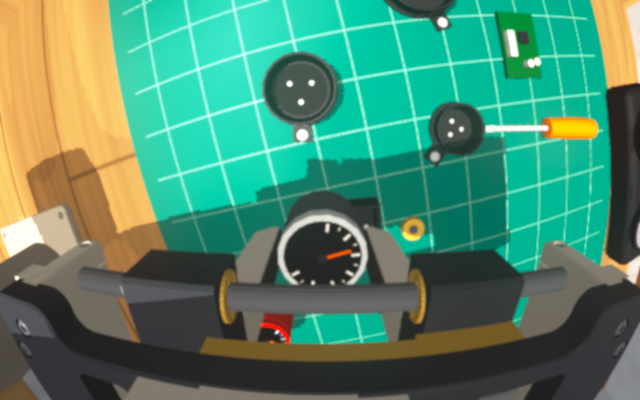

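Cup_medium is at (301,90), cup_small at (457,129), and the held gauge at (322,252).

```bash
cat >> h.py <<'E'
def cup(c,s,ctr,D,z=.025,name=None):
    """circle of rim (outer diameter D, m) near ctr in the rectified rim plane"""
    ppm=4000; a=topdown(c,ctr,z,s,.07,ppm); h=cv2.cvtColor(a,cv2.COLOR_BGR2HSV)
    m=((h[...,2]<105)&(h[...,1]<130)).astype(np.uint8)*255
    m=cv2.morphologyEx(m,cv2.MORPH_CLOSE,np.ones((15,15))); m=cv2.morphologyEx(m,cv2.MORPH_OPEN,cv2.getStructuringElement(2,(81,81)))
    p=max(cv2.findContours(m,0,1)[0],key=cv2.contourArea); (u,v),r=cv2.minEnclosingCircle(p)
    q=cv2.HoughCircles(cv2.cvtColor(a,6),cv2.HOUGH_GRADIENT,2,50,param1=80,param2=20,minRadius=int(D/2*ppm*.95),maxRadius=int(D/2*ppm*1.05))
    f=lambda u,v:np.round([(ctr[0]-(v/ppm-.07))*1000,(ctr[1]-(u/ppm-.07))*1000],1)
    o=f(u,v),round(2*r/ppm*1000,1), None if q is None else (f(*q[0,0,:2]),2*q[0,0,2]/ppm*1000)
    if name:
        cv2.circle(a,(int(u),int(v)),int(r),(0,0,255),1)
        if q is not None: cv2.circle(a,(int(q[0,0,0]),int(q[0,0,1])),int(q[0,0,2]),(255,0,255),2)
        cv2.imwrite(name,a)
    return o
E
python3 - <<'E'
from h import *
s,c=snap("wrist")
print(cup(c,s,(.447,.156),.068,name="pics/c1.png")); print(cup(c,s,(.586,.087),.052,name="pics/c2.png"))
a=[cv2.resize(cv2.imread(f"pics/c{i}.png"),(400,400)) for i in (1,2)]; cv2.imwrite("pics/c12.png",np.hstack(a))
E
```

```text
(array([463. , 134.8]), 40.7, (array([465.2, 136.2], dtype=float32), np.float32(68.2)))
(array([591.1,  83.4]), 49.3, (array([647.3, 106.2], dtype=float32), np.float32(53.9)))
```

View pics/c12.png

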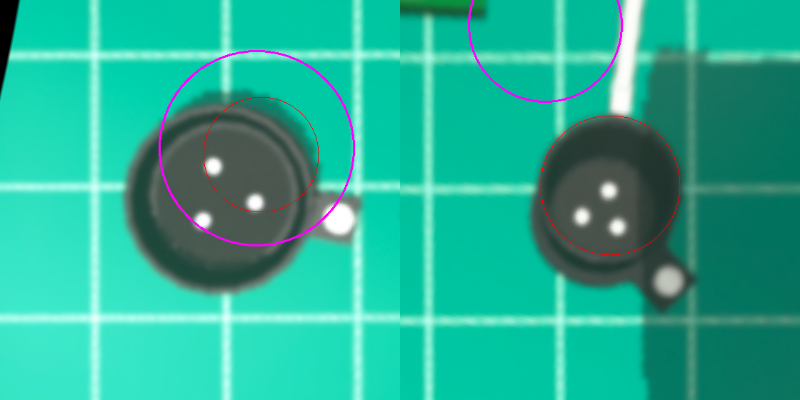

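The fits failed, but in both crops the three white floor screws form an equilateral triangle about the cup's axis. I'll use their centroid instead.

```bash
cat >> h.py <<'E'
def cup(c,s,ctr,z=.006,rad=.02,n=3):
    """cup axis = centroid of the 3 white floor screws"""
    ppm=5000; H=.03; a=topdown(c,ctr,z,s,H,ppm); h=cv2.cvtColor(a,cv2.COLOR_BGR2HSV)
    m=((h[...,2]>150)&(h[...,1]<70)).astype(np.uint8)
    k,_,st,ce=cv2.connectedComponentsWithStats(m)
    P=np.array([[ctr[0]-(v/ppm-H),ctr[1]-(u/ppm-H)] for (u,v),t in zip(ce[1:],st[1:]) if 60<t[4]<1500])*1000
    d=[np.linalg.norm(P[i]-P[j]).round(1) for i in range(len(P)) for j in range(i)]
    return P.mean(0).round(1),len(P),d
E
python3 - <<'E'
from h import *
s,c=snap("wrist"); print(s["tool_pos"])
print(cup(c,s,(.447,.150))); print(cup(c,s,(.586,.084)))
tp=s["tool_pos"]; z=tp[2]+.0236; print(gauge(c,s,proj(c,[*tp[:2],z],s)[0],z,60)[0])
print(cup(c,s,(.448,.010),n=2))
E
```

```text
[0.44619033 0.05152689 0.1379389 ]
(array([447.3, 149.5]), 3, [np.float64(20.7), np.float64(20.8), np.float64(20.8)])
(array([590.2,  83.6]), 3, [np.float64(13.8), np.float64(13.7), np.float64(13.9)])
[447.72496947  54.03303275  47.15163639]
(array([455.8,  -3.1]), 4, [np.float64(12.3), np.float64(24.7), np.float64(12.4), np.float64(35.1), np.float64(23.2), np.float64(12.2)])
```

```bash
cat >> h.py <<'E'
def topfix(c,ctr,z,half,ppm):
    n=int(2*half*ppm); g=(np.arange(n)-n/2)/ppm
    P=np.stack([ctr[0]-g[:,None]+0*g,ctr[1]-g[None]+0*g[:,None],np.full((n,n),z)],-1)@c["extrinsics"][:3,:3].T+c["extrinsics"][:3,3]
    q=P@c["K"].T; return cv2.remap(c["image"],(q[...,:2]/q[...,2:]).astype(np.float32),None,cv2.INTER_LINEAR)
E
python3 - <<'E'
from h import *
row=[]
for n in("scene","side"):
    c=read_camera(n); a=[topfix(c,p,z,.06,3333) for p,z in(((.447,.1495),.025),((.590,.0836),.025))]; row.append(np.hstack(a))
    for i in a: cv2.drawMarker(i,(200,200),(0,0,255),0,30)
cv2.imwrite("pics/f1.png",cv2.resize(np.vstack(row),(600,600)))
E
```

```text
(no output)
```

View pics/f1.png

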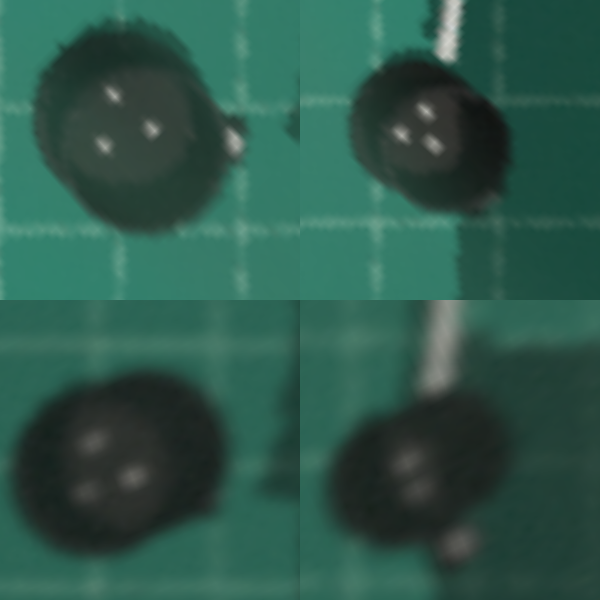

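The fixed-camera rectified crops show the medium cup's screw centroid at (123,123) in the scene view and (104,473) in the side view.

```bash
python3 - <<'E'
from h import *
for n,pts in(("scene",{"M":(123,123),"S":(419,133)}),("side",{"M":(104,473),"S":(411,473)})):
    c=read_camera(n); E=np.linalg.inv(c["extrinsics"]);o=E[:3,3]
    for k,(u,v) in pts.items():
        u%=300;v%=300;b=np.array([.447,.1495] if k=="M" else [.59,.0836])
        p=np.r_[b[0]-(v-150)*.0004,b[1]-(u-150)*.0004,.025]; d=p-o
        for z in(.003,.006): print(n,k,z,(o+d*((z-o[2])/d[2])).round(4)[:2])
E
```

```text
scene M 0.003 [0.445  0.1497]
scene M 0.006 [0.4468 0.1512]
scene S 0.003 [0.5878 0.0837]
scene S 0.006 [0.589  0.0854]
side M 0.003 [0.4467 0.1478]
side M 0.006 [0.4455 0.1506]
side S 0.003 [0.5945 0.0768]
side S 0.006 [0.5926 0.0799]
```

```bash
python3 -m inch '[0,40,0,0,30,0,80,0,0,30,0,97,-20,0,30,0,97,-50,0,30,0,97,-75,0,30,0,97,-75,0,30,0,97,-75,0,30,0,97,-75,0,30]'; python3 - <<'E'
from h import *
for i in range(3): c=read_camera("scene"); print(robot.read_state()["tool_pos"])
E
```

```text
t: 5.02
tool_pos: [0.4474, 0.1495, 0.065]
orientation: [2.455, 1.96, 0.002]
force: [0.3, 0.3, -0.3]
opening: 0.0479
gripper_force: 20.0
[0.44805437 0.14961255 0.06567495]
[0.44827664 0.14967728 0.0658529 ]
[0.44821194 0.14972147 0.06576417]
```

```bash
python3 -m inch '[-2,0,-15,0,30,-2,0,-24,0,30,-2,0,-28,0,30,-2,0,-28,0,30,-2,0,-28,0,30]';  python3 -m inch '[0,0,-2,0,30,0,0,-3,0,30,0,0,-4,0,30,0,0,-4,0,30]'; python3 - <<'E'
from h import *
c=read_camera("scene"); s=robot.read_state(); print(s["tool_pos"],s["force"])
E
```

```text
t: 5.58
tool_pos: [0.4446, 0.1497, 0.0359]
orientation: [-2.454, -1.961, 0.0]
force: [0.2, -0.5, -0.4]
opening: 0.0477
gripper_force: 20.0
t: 5.92
tool_pos: [0.4455, 0.1499, 0.0344]
orientation: [2.454, 1.961, 0.001]
force: [-10.8, -3.3, 24.1]
opening: 0.0478
gripper_force: 20.0
[0.44544916 0.14993799 0.0343818 ] [-10.17972333  -3.67414429  22.7992723 ]
```

```bash
python3 -m inch '[0,0,2,0,30,0,0,2,0,30,0,0,2,0,30]'; python3 -m inch '[0,0,0,0,54,0,0,0,0,56,0,0,0,0,60,0,0,0,0,66,0,0,0,0,72,0,0,0,0,72,0,0,10,0,72,0,0,45,0,72,0,0,85,0,72,0,0,120,0,72]'; python3 - <<'E'
from h import *
c=read_camera("scene"); c2=read_camera("side"); s=robot.read_state(); print(s["tool_pos"],s["force"])
cv2.imwrite("pics/v1.png",np.hstack([cv2.resize(c["image"][180:280,290:390],(400,400)),cv2.resize(c2["image"][180:260,264:344],(400,400))]))
E
```

```text
t: 6.22
tool_pos: [0.4453, 0.1499, 0.0344]
orientation: [2.454, 1.961, 0.002]
force: [-0.9, -0.2, 5.7]
opening: 0.0476
gripper_force: 20.0
t: 7.05
tool_pos: [0.444, 0.1496, 0.156]
orientation: [-2.454, -1.961, 0.001]
force: [0.7, 0.6, 0.9]
opening: 0.0667
gripper_force: 0.0
[0.44881436 0.15073205 0.16166285] [-0.04675631  0.66946839  0.26269535]
```

View pics/v1.png

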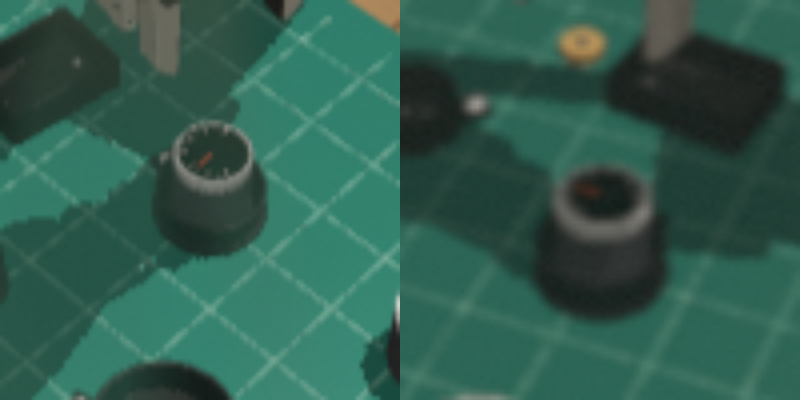

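The medium gauge is upright and down in its cup in both views: the bezel is level, with about 30 mm showing above the rim.

```bash
python3 -m inch '[-4,40,0,0,100,-8,80,0,0,100,-12,120,0,0,100,-17,165,0,0,100,-17,165,0,0,100,-17,165,0,0,100,-17,165,0,0,100]'; python3 - <<'E'
from h import *
s,c=snap("wrist"); cv2.imwrite("pics/w5.png",c["image"]); print(s["tool_pos"])
for z in(.051,): print(gauge(c,s,proj(c,[.432,.316,z],s)[0],z,70))
print("L",cup(c,s,(.585,.240)));print("M",cup(c,s,(.447,.150)));
for i in(.375,.39,.41): print(gauge(c,s,proj(c,[.557,i,.051],s)[0],.051,45)[0])
E
```

```text
t: 7.73
tool_pos: [0.4271, 0.3145, 0.1533]
orientation: [2.453, 1.963, -0.002]
force: [0.5, 0.4, -0.2]
opening: 0.093
gripper_force: 0.0
[0.42714011 0.3145005  0.15331947]
(array([433.88093664, 317.13860339,  64.38073137]), ((434.04669189453125, 317.1465759277344), 32.808197021484375))
L (np.float64(nan), 0, [])
M (np.float64(nan), 0, [])
[558.42515387 397.45470272  33.76121212]
[558.42515387 397.45470272  33.76121212]
[558.42515387 397.45470272  33.76121212]h.py:58: RuntimeWarning: Mean of empty slice.
  return P.mean(0).round(1),len(P),d
  ret = ret.dtype.type(ret / rcount)
```

```bash
python3 -m inch '[6,2,-40,0,100,6,2,-80,0,100,6,2,-105,0,100,6,2,-118,0,100,6,2,-122,0,100,6,2,-122,0,100,6,2,-122,0,100]'; python3 - <<'E'
from h import *
s,c=snap("wrist"); print(s["tool_pos"],s["force"])
print(gauge(c,s,proj(c,[.433,.316,.051],s)[0],.051,75))
E
```

```text
t: 8.37
tool_pos: [0.4349, 0.3169, 0.0335]
orientation: [2.455, 1.96, 0.004]
force: [0.8, -0.6, 0.7]
opening: 0.0931
gripper_force: 0.0
[0.43494326 0.31690792 0.03349137] [ 0.77350532 -0.58784634  0.66842541]
(array([433.56345797, 317.83808847,  63.86369099]), ((433.8290100097656, 318.2071838378906), 32.52787780761719))
```

```bash
python3 -m inch '[0,0,-2,0,80,0,0,-2,0,50,0,0,-2,0,50,0,0,-2,0,50,0,0,-2,0,50,0,0,-2,0,50]' 25; python3 -m inch '[0,0,15,0,50,0,0,40,0,50,0,0,60,0,50,0,0,60,0,50,0,0,60,0,50,0,0,60,0,50]'; python3 - <<'E'
from h import *
s,c=snap("wrist"); print(s["tool_pos"],s["force"]); tp=s["tool_pos"]; z=tp[2]+.0195; cv2.imwrite("pics/w6.png",c["image"])
print(gauge(c,s,proj(c,[*tp[:2],z],s)[0],z,75)[0])
for n in("scene","side"): cv2.imwrite(f"pics/{n}6.png",read_camera(n)["image"])
E
```

```text
t: 8.92
tool_pos: [0.4335, 0.3169, 0.0299]
orientation: [-2.454, -1.961, -0.0]
force: [-0.7, 0.3, 2.9]
opening: 0.0637
gripper_force: 25.0
t: 9.42
tool_pos: [0.4329, 0.3164, 0.0885]
orientation: [-2.454, -1.961, 0.002]
force: [-0.3, -0.9, -0.6]
opening: 0.0637
gripper_force: 25.0
[0.43291069 0.31639768 0.08847776] [-0.2532044  -0.88196401 -0.56596783]
[433.89599461 316.42679346  64.47075275]
```

```bash
python3 -m inch '[20,-25,30,0,50,45,-55,50,0,50,70,-85,50,0,50,95,-116,50,0,50,120,-147,50,0,50,150,-180,50,0,50,150,-180,50,0,50,150,-180,50,0,50,150,-180,50,0,50]'; python3 - <<'E'
from h import *
s,c=snap("wrist"); print(s["tool_pos"],s["force"]); cv2.imwrite("pics/w7.png",c["image"])
print("L",cup(c,s,(.583,.245)))
tp=s["tool_pos"]; z=tp[2]+.0195
print(gauge(c,s,proj(c,[*tp[:2],z],s)[0],z,75)[0])
for n in("scene","side"):
    a=topfix(read_camera(n),(.583,.243),.006,.03,5000); h=cv2.cvtColor(a,40); g=cv2.cvtColor(a,6)
    m=((g>np.percentile(g,98.5))*1).astype(np.uint8); k,_,st,ce=cv2.connectedComponentsWithStats(m)
    print(n,[(round(583-v/5+30,1),round(243-u/5+30,1),int(t[4])) for (u,v),t in zip(ce[1:],st[1:]) if t[4]>60])
E
```

```text
t: 10.32
tool_pos: [0.5828, 0.1365, 0.1383]
orientation: [-2.454, -1.959, 0.003]
force: [-0.1, 0.2, -1.6]
opening: 0.0634
gripper_force: 25.0
[0.58275049 0.13651485 0.13825612] [-0.08478167  0.1972207  -1.64005946]
L (array([585.5, 242.2]), 3, [np.float64(27.8), np.float64(27.5), np.float64(27.6)])
[583.74400909 136.40344051  64.58233888]
scene [(np.float64(596.3), np.float64(255.5), 386), (np.float64(589.6), np.float64(228.8), 407), (np.float64(569.7), np.float64(247.5), 546)]
side [(np.float64(596.4), np.float64(255.1), 614), (np.float64(590.3), np.float64(227.8), 257), (np.float64(569.6), np.float64(246.9), 457)]
```

```bash
python3 -m inch '[1,40,0,0,50,2,80,0,0,50,2,106,-20,0,50,2,106,-50,0,50,2,106,-76,0,50,2,106,-76,0,50,2,106,-76,0,50,2,106,-76,0,50]'; python3 - <<'E'
from h import *
for i in range(3): c=read_camera("scene"); s=robot.read_state(); print(s["tool_pos"],s["force"])
E
```

```text
t: 11.13
tool_pos: [0.5859, 0.2434, 0.0653]
orientation: [2.453, 1.962, 0.002]
force: [0.9, -0.0, 0.1]
opening: 0.0636
gripper_force: 25.0
[0.58673055 0.24336561 0.06616614] [ 0.23649606 -0.25891714 -1.04645065]
[0.58713632 0.24325668 0.06649672] [-0.1504514   0.26201253 -0.86241128]
[0.58716952 0.24310289 0.06640094] [ 0.55262391  0.27052065 -1.07776483]
```

```bash
python3 -m inch '[-2,0,-15,0,50,-2,0,-24,0,50,-2,0,-29,0,50,-2,0,-29,0,50,-2,0,-29,0,50]';  python3 -m inch '[0,0,-1,0,50,0,0,-2,0,50,0,0,-3,0,50,0,0,-3,0,50]'
```

```text
t: 11.7
tool_pos: [0.5835, 0.2426, 0.0347]
orientation: [-2.454, -1.961, 0.0]
force: [0.2, -0.0, -1.1]
opening: 0.0637
gripper_force: 25.0
t: 12.03
tool_pos: [0.5841, 0.2429, 0.0334]
orientation: [2.454, 1.961, 0.001]
force: [-4.0, -1.9, 8.4]
opening: 0.0634
gripper_force: 25.0
```

```bash
python3 -m inch '[0,0,1,0,50,0,0,1,0,50,0,0,1,0,71,0,0,1,0,74,0,0,1,0,78,0,0,1,0,84,0,0,1,0,88,0,0,1,0,88,0,0,12,0,88,0,0,45,0,88]'; python3 -m inch '[0,0,40,0,80,-7,40,70,0,60,-15,80,70,0,60,-22,120,70,0,60,-26,152,70,0,60,-26,152,70,0,60,-26,152,70,0,60,-26,152,70,0,60]'; python3 - <<'E'
from h import *
s,c=snap("wrist"); print(s["tool_pos"],s["force"]); cv2.imwrite("pics/w8.png",c["image"])
print(gauge(c,s,proj(c,[.557,.397,.051],s)[0],.051,50))
for n in("scene","side"): cv2.imwrite(f"pics/{n}8.png",read_camera(n)["image"])
E
```

```text
t: 12.87
tool_pos: [0.5793, 0.2413, 0.0716]
orientation: [-2.451, -1.959, 0.015]
force: [-0.5, -0.5, -1.1]
opening: 0.0819
gripper_force: 0.0
t: 13.53
tool_pos: [0.5574, 0.3947, 0.147]
orientation: [2.453, 1.962, -0.0]
force: [0.5, 0.2, -0.0]
opening: 0.0556
gripper_force: 0.0
[0.55743026 0.39470559 0.14701284] [ 0.51332246  0.18993467 -0.02788265]
(array([560.17799791, 397.80525383,  32.3094034 ]), ((559.9882202148438, 397.8121337890625), 16.401546478271484))
```

```bash
python3 -m inch '[1,3,-40,0,60,1,3,-80,0,60,1,3,-100,0,60,1,3,-114,0,60,1,3,-114,0,60,1,3,-114,0,60]'; python3 - <<'E'
from h import *
s,c=snap("wrist"); s2=robot.read_state(); print(s["tool_pos"],s2["tool_pos"],s["force"])
print(gauge(c,s,proj(c,[.559,.398,.051],s)[0],.051,50))
E
```

```text
t: 14.18
tool_pos: [0.5589, 0.397, 0.0329]
orientation: [-2.455, -1.96, 0.001]
force: [0.3, 0.9, 0.4]
opening: 0.0558
gripper_force: 0.0
[0.55885943 0.39703027 0.03290852] [0.55982581 0.39785713 0.03455333] [0.28255965 0.92897705 0.44304876]
(array([560.04086339, 398.01699934,  32.01336559]), ((560.0244140625, 398.10113525390625), 16.245054244995117))
```

```bash
python3 -m inch '[0,0,-4,0,40,0,0,-4,0,20,0,0,-4,0,20,0,0,-4,0,20,0,0,-4,0,20,0,0,-4,0,20,0,0,-4,0,20]' 20; python3 -m inch '[0,0,15,0,20,0,0,40,0,20,0,0,80,0,20,0,0,90,0,20,0,0,90,0,20,0,0,90,0,20,0,0,90,0,20]'; python3 - <<'E'
from h import *
s,c=snap("wrist"); print(s["tool_pos"],s["force"]); tp=s["tool_pos"]; z=tp[2]+.0195; cv2.imwrite("pics/w9.png",c["image"])
print(gauge(c,s,proj(c,[*tp[:2],z],s)[0],z,60)[0])
E
```

```text
t: 14.82
tool_pos: [0.559, 0.3981, 0.0296]
orientation: [2.454, 1.961, 0.002]
force: [-0.6, -1.0, 4.5]
opening: 0.0311
gripper_force: 20.0
t: 15.4
tool_pos: [0.5577, 0.3972, 0.1172]
orientation: [-2.454, -1.961, 0.003]
force: [-1.1, -0.4, -1.3]
opening: 0.0317
gripper_force: 20.0
[0.55766885 0.39723314 0.11722498] [-1.06442096 -0.39010061 -1.25243893]
[558.39843292 396.15319669  32.46955948]
```

```bash
python3 -m inch '[3,-40,20,0,20,6,-80,20,0,20,9,-120,20,0,20,12,-160,20,0,20,15,-200,20,0,20,18,-240,20,0,20,21,-280,20,0,20,24,-320,20,0,20,28,-360,20,0,20,32,-400,20,0,20]';python3 -m inch '[0,-10,0,0,20,0,-10,0,0,20,0,-10,0,0,20]'; python3 - <<'E'
from h import *
s,c=snap("wrist"); print(s["tool_pos"],s["force"]); cv2.imwrite("pics/w10.png",c["image"])
print("S",cup(c,s,(.59,.084)))
tp=s["tool_pos"]; z=tp[2]+.0195
print(gauge(c,s,proj(c,[*tp[:2],z],s)[0],z,60)[0])
for n in("scene","side"):
    a=topfix(read_camera(n),(.59,.083),.006,.016,8000); g=cv2.cvtColor(a,6)
    m=((g>np.percentile(g,97))*1).astype(np.uint8); k,_,st,ce=cv2.connectedComponentsWithStats(m)
    print(n,[(round(590-v/8+16,1),round(83-u/8+16,1),int(t[4])) for (u,v),t in zip(ce[1:],st[1:]) if t[4]>60])
E
```

```text
t: 16.28
tool_pos: [0.589, -0.0041, 0.1366]
orientation: [-2.452, -1.96, 0.004]
force: [0.2, -0.4, -0.6]
opening: 0.0316
gripper_force: 20.0
t: 16.53
tool_pos: [0.5895, -0.0125, 0.137]
orientation: [-2.454, -1.957, 0.003]
force: [-0.7, 0.4, -1.6]
opening: 0.0315
gripper_force: 20.0
[ 0.58948657 -0.01249989  0.13701117] [-0.72441373  0.36509    -1.599499  ]
S (array([590.4,  83.3]), 3, [np.float64(13.7), np.float64(13.9), np.float64(13.7)])
[590.34144871 -12.87492969  33.10742852]
scene [(np.float64(598.2), np.float64(82.8), 627), (np.float64(588.5), np.float64(92.7), 692), (np.float64(584.7), np.float64(79.5), 597)]
side [(np.float64(597.3), np.float64(81.2), 1732)]
```

```bash
python3 -m inch '[0,40,0,0,20,0,80,0,0,20,0,97,-20,0,20,0,97,-50,0,20,0,97,-72,0,20,0,97,-72,0,20,0,97,-72,0,20,0,97,-72,0,20,0,97,-72,0,20]'; python3 - <<'E'
from h import *
for i in range(4): c=read_camera("scene"); s=robot.read_state(); print(s["tool_pos"],s["force"])
E
```

```text
t: 17.43
tool_pos: [0.5921, 0.085, 0.069]
orientation: [2.453, 1.96, 0.004]
force: [-0.4, -0.1, 0.1]
opening: 0.0315
gripper_force: 20.0
[0.59209862 0.08485661 0.06896779] [ 0.26789325 -0.22428986 -0.81748905]
[0.59198615 0.08469603 0.0687684 ] [-0.77687187 -0.52802935 -0.15977954]
[0.59173201 0.08465633 0.06842196] [ 0.98154653 -0.13416802 -0.95192676]
[0.59147714 0.08458419 0.06806832] [-0.46795507 -0.19624302 -0.89296046]
```

```bash
python3 -m inch '[-2,0,-15,0,20,-2,0,-25,0,20,-2,0,-31,0,20,-2,0,-31,0,20,-2,0,-31,0,20]';  python3 -m inch '[0,0,-1,0,20,0,0,-2,0,20,0,0,-3,0,20,0,0,-3,0,20]'
```

```text
t: 18.05
tool_pos: [0.5881, 0.0846, 0.0352]
orientation: [-2.454, -1.961, 0.002]
force: [0.5, 0.6, -0.8]
opening: 0.0316
gripper_force: 20.0
t: 18.38
tool_pos: [0.589, 0.0848, 0.0333]
orientation: [2.454, 1.961, 0.001]
force: [-0.1, 0.6, 2.2]
opening: 0.0315
gripper_force: 20.0
```

```bash
python3 -m inch '[0,0,0,0,38,0,0,0,0,42,0,0,0,0,48,0,0,0,0,54,0,0,0,0,58,0,0,0,0,58,0,0,12,0,58,0,0,45,0,58,0,0,80,0,58,0,0,100,0,70]'; python3 -m inch '[0,-40,20,0,70,0,-80,30,0,70,0,-120,30,0,70,0,-160,30,0,70,0,-200,30,0,70,0,-240,30,0,70,0,-280,30,0,70,0,-315,30,0,70,0,-315,30,0,70,0,-315,30,0,70]'; python3 - <<'E'
from h import *
s,c=snap("wrist"); print(s["tool_pos"],s["orientation"])
a=topdown(c,(.60,-.20),.0475,s,.11,2500); b=topdown(c,(.60,-.20),.016,s,.11,2500)
f=read_camera("scene")["image"];g=read_camera("side")["image"]
v=np.hstack([cv2.resize(x,(266,200)) for x in(f[265:315,300:367],f[225:275,247:314],g[180:230,233:300])])
cv2.imwrite("pics/v2.png",np.vstack([np.hstack([cv2.resize(x,(399,399)) for x in (a,b)]),v]))
E
```

```text
t: 19.22
tool_pos: [0.59, 0.0849, 0.1375]
orientation: [2.452, 1.96, 0.005]
force: [0.5, -0.1, -0.1]
opening: 0.0572
gripper_force: 0.0
t: 20.05
tool_pos: [0.5882, -0.2323, 0.1634]
orientation: [2.457, 1.957, 0.0]
force: [1.1, 0.7, 0.2]
opening: 0.0651
gripper_force: 0.0
[ 0.58818193 -0.23232657  0.16340995] [2.45734578e+00 1.95658424e+00 3.81391692e-04]
```

View pics/v2.png

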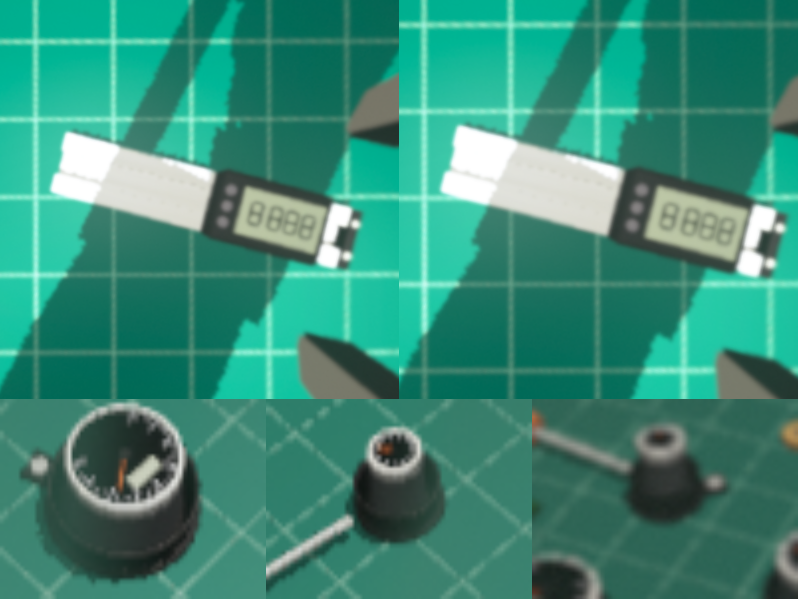

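Large (bottom left) and small (bottom centre and right) are seated upright. The meter and track are clear in the rectified panels. Next I'll measure headings numerically.

```bash
cat > m.py <<'E'
from h import *
def white(c,s,ctr,z,half,thr=(60,150)):
    a=topdown(c,ctr,z,s,half,3000) if s else topfix(c,ctr,z,half,3000); h=cv2.cvtColor(a,40)
    return a,h
def W(p,ctr,half,ppm=3000): p=np.asarray(p,float).reshape(-1,2); return np.c_[ctr[0]-(p[:,1]/ppm-half),ctr[1]-(p[:,0]/ppm-half)]*1000
def rect(m,ctr,half):
    p=max(cv2.findContours(m,0,1)[0],key=cv2.contourArea); b=cv2.boxPoints(cv2.minAreaRect(p)); w=W(b,ctr,half)
    e=[w[1]-w[0],w[2]-w[1]]; L=[np.linalg.norm(x) for x in e]; l=e[int(np.argmax(L))]
    return "ctr",w.mean(0).round(1),"size",np.round(sorted(L),1),"head",round(np.degrees(np.arctan2(l[1],l[0]))%180,2)
E
python3 - <<'E'
from m import *
s,c=snap("wrist"); print(s["tool_pos"])
# meter: dark/grey case incl. screen, within a disk
ctr=(.59,-.238);hf=.05
a,h=white(c,s,ctr,.0475,hf); dark=((h[...,2]<75)&(h[...,1]<150))|((h[...,0]>20)&(h[...,0]<50)&(h[...,1]>25)&(h[...,1]<110)&(h[...,2]>100)&(h[...,2]<235))
m=cv2.morphologyEx((dark*255).astype(np.uint8),cv2.MORPH_CLOSE,np.ones((9,9))); m=cv2.morphologyEx(m,cv2.MORPH_OPEN,np.ones((45,45)))
print("meter",rect(m,ctr,hf)); cv2.imwrite("pics/mm.png",np.hstack([a,cv2.cvtColor(m,8)]))
ctr=(.60,-.20);hf=.11
a,h=white(c,s,ctr,.016,hf); m=((h[...,1]<60)&(h[...,2]>120)).astype(np.uint8)*255
m=cv2.morphologyEx(m,cv2.MORPH_CLOSE,np.ones((15,15)));m=cv2.morphologyEx(m,cv2.MORPH_OPEN,np.ones((31,31))); print("track part",rect(m,ctr,hf))
# tray screws
w={"image":cv2.imread("pics/w1.png"),"K":c["K"],"mount":c["mount"]}; ws={"tool_pos":np.array([.44079928,-.14326667,.21868763]),"orientation":np.array([2.45098576,1.96495437,-3.17e-4])}
ctr=(.452,.003);hf=.035
for n,cc,ss in(("wrist",w,ws),("scene",read_camera("scene"),None),("side",read_camera("side"),None)):
    a,h=white(cc,ss,ctr,.006,hf); g=cv2.cvtColor(a,6); m=(g>np.percentile(g,98.7)).astype(np.uint8)
    k,_,st,ce=cv2.connectedComponentsWithStats(m); i=[j for j in range(1,k) if st[j,4]>50]
    print(n,W(ce[i],ctr,hf).round(1).tolist(),st[i,4])
E
```

```text
[ 0.58866047 -0.22910488  0.16302834]
meter ('ctr', array([ 589.3, -242.6]), 'size', array([38.1, 51.3]), 'head', np.float64(75.77))
track part ('ctr', array([ 610.5, -163.7]), 'size', array([39.5, 96. ]), 'head', np.float64(75.19))
wrist [[481.4, 1.1], [450.9, -29.9], [422.3, 8.7]] [230 123 207]
scene [[481.8, 37.5], [422.7, 10.5]] [138 417]
side [[484.0, 37.6], [480.2, 2.4]] [ 76 488]
```

```bash
python3 -m inch '[2,-7,-40,-1.8,70,2,-7,-80,-1.8,70,2,-7,-110,-1.8,70,2,-7,-128,-1.8,70,2,-7,-130,-1.8,70,2,-7,-130,-1.8,70,2,-7,-130,-1.8,70]'; python3 - <<'E'
from h import *
for i in range(4): c=read_camera("scene"); s=robot.read_state(); print(s["tool_pos"],s["force"],np.degrees(2*np.arctan2(s["orientation"][1],s["orientation"][0])))
E
```

```text
t: 20.93
tool_pos: [0.5917, -0.2372, 0.0344]
orientation: [2.482, 1.922, 0.001]
force: [-0.5, -0.6, 0.9]
opening: 0.0652
gripper_force: 0.0
[ 0.59222489 -0.23761582  0.03519067] [-0.26248719 -1.24290485  0.8782573 ] 75.49376628491939
[ 0.5923931  -0.23782696  0.03544653] [0.31234763 0.85927281 0.54463389] 75.48273925976942
[ 0.59228341 -0.23790584  0.03533075] [0.49069038 1.24219401 0.55571615] 75.47536872045828
[ 0.59202374 -0.23788509  0.03501041] [-1.07583196 -0.67359012  0.4747748 ] 75.46790471028825
```

```bash
python3 -m inch '[-1,0,-4,0,55,-1,0,-4,0,30,-1,0,-4,0,30,-1,0,-4,0,30,-1,0,-4,0,30,-1,0,-4,0,30,-1,0,-4,0,30]' 30; python3 - <<'E'
from h import *
for i in range(3): c=read_camera("scene"); s=robot.read_state(); print(s["tool_pos"],s["force"],s["opening"])
E
```

```text
t: 21.72
tool_pos: [0.5894, -0.2373, 0.0286]
orientation: [-2.485, -1.922, 0.0]
force: [-0.2, -0.1, 1.1]
opening: 0.0398
gripper_force: 30.0
[ 0.58945897 -0.23728665  0.02862121] [-0.81856346 -0.1320927   0.69820841] 0.03969935585596318
[ 0.58942036 -0.23728573  0.0285889 ] [ 0.21210082 -0.65830835  0.79801322] 0.04001075645205057
[ 0.58942692 -0.23727344  0.02858719] [-0.14299482  0.44021775 -0.00993851] 0.040117662819200095
```

```bash
python3 -m inch '[0,0,1,0,30,1.3,5,1,0,30,3.8,14.5,1,0,30,6.9,26,1,0,30,10.2,39,1,0,30,13.2,50,1,0,30,15.2,58,1,0,30,15.2,58,1,0,30]'; python3 - <<'E'
from h import *
for i in range(3): c=read_camera("scene"); s=robot.read_state(); print(s["tool_pos"],s["force"],s["opening"])
E
```

```text
t: 22.53
tool_pos: [0.6052, -0.1766, 0.0295]
orientation: [-2.482, -1.925, -0.0]
force: [-0.2, 0.1, -1.6]
opening: 0.0399
gripper_force: 30.0
[ 0.60501182 -0.17781856  0.02960538] [-0.19985217 -0.76988389 -2.14664799] 0.03954109993530018
[ 0.60488815 -0.17866169  0.02966822] [-0.5615949  -0.69138511 -1.67748614] 0.039756171760609166
[ 0.60473912 -0.17923767  0.02965517] [ 0.43523961 -0.38490127 -1.31847907] 0.03949425123321963
```

```bash
python3 -m inch '[2.5,9.7,0,0,30,6.3,24,0,0,30,10.2,39,0,0,30,14,53.5,0,0,30,17.8,68,0,0,30,21.6,82.4,0,0,30,25,95,0,0,30,27.4,104.5,0,0,30,27.4,104.5,0,0,30,27.4,104.5,0,0,30]'; python3 - <<'E'
from h import *
for i in range(2): c=read_camera("scene"); s=robot.read_state(); print(s["tool_pos"],s["force"],s["opening"])
cv2.imwrite("pics/s11.png",c["image"])
E
```

```text
t: 23.52
tool_pos: [0.6322, -0.0742, 0.0296]
orientation: [2.483, 1.924, -0.0]
force: [-1.1, -0.7, -1.9]
opening: 0.0401
gripper_force: 30.0
[ 0.63206487 -0.07486447  0.02955793] [ 0.55368995 -0.70108268 -1.08521135] 0.039952613133250735
[ 0.63199434 -0.07527505  0.02958841] [ 0.42494693  0.56897308 -1.62543285] 0.03982192159310625
```

```bash
python3 -m inch '[0,0,15,0,30,0,0,40,0,30,0,0,70,0,30,0,0,70,0,30]'; python3 -m inch '[-20,9,10,-7,30,-40,18,10,-14,30,-60,27,10,-21,30,-80,36,10,-28,30,-100,45,10,-35,30,-120,54,10,-42,30,-140,63,10,-49,30,-160,72,10,-56,30,-180,81,10,-63,30,-180,81,10,-70,30]'; python3 -m inch '[0,0,0,-7,30,0,0,0,-13,30,0,0,0,-13,30,0,0,0,-13,30,0,0,0,-13,30]'; python3 - <<'E'
from h import *
for i in range(2):
    s,c=snap("wrist");  print(s["tool_pos"],s["force"],s["opening"],np.degrees(2*np.arctan2(s["orientation"][1],s["orientation"][0])),s["q"][5])
f=read_camera("scene")["image"][120:250,210:400]; g=read_camera("side")["image"][120:250,230:420]
cv2.imwrite("pics/v3.png",np.vstack([c["image"][0:400,0:640],np.hstack([cv2.resize(x,(320,200)) for x in(f,g)])]))
E
```

```text
t: 23.95
tool_pos: [0.6358, -0.0766, 0.1068]
orientation: [2.48, 1.916, 0.01]
force: [1.8, -0.8, 0.2]
opening: 0.0397
gripper_force: 30.0
t: 24.78
tool_pos: [0.4488, 0.0069, 0.1087]
orientation: [-3.138, -0.14, 0.004]
force: [-1.6, -0.7, -1.2]
opening: 0.0397
gripper_force: 30.0
t: 25.2
tool_pos: [0.4522, 0.0058, 0.1096]
orientation: [3.135, -0.202, 0.0]
force: [0.2, -0.6, -0.4]
opening: 0.0399
gripper_force: 30.0
[0.4521549  0.00580919 0.10961787] [ 0.19250795 -0.63119736 -0.43734939] 0.03992294278789193 -7.37952755085316 1.599052614190959
[0.45215727 0.00591251 0.10961303] [ 0.14803222 -0.15840919 -1.88482313] 0.040033448321058145 -7.404618186486176 1.5996948652672591
```

View pics/v3.png

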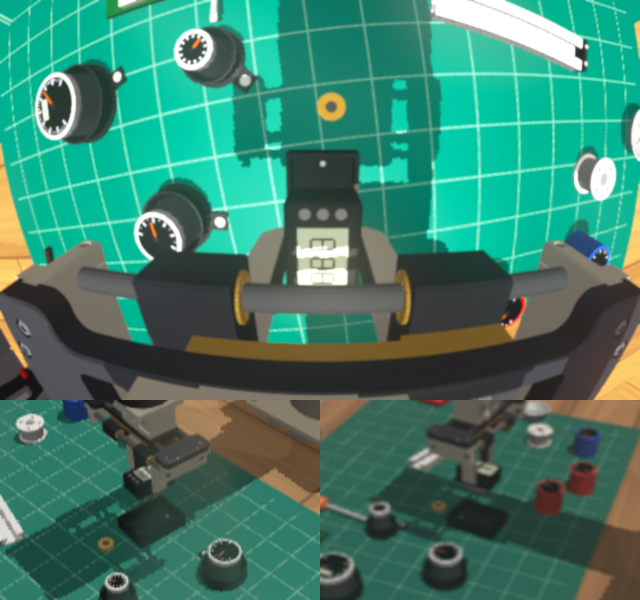

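The meter is level in the grip over the tray. The tray's far screw at (322,163) lines up with the case's centreline. All three gauges look seated.

```bash
python3 -m inch '[0,0,-20,0,30,0,0,-40,0,30,0,0,-50,0,30,0,0,-50,0,30,0,0,-50,0,30,0,0,-50,0,30]'; python3 - <<'E'
from h import *
for i in range(4):
    s,c=snap("wrist"); print(s["tool_pos"],s["force"])
print(cast(c,[(322,163)],.006,s))
a=topdown(c,(.481,.003),.006,s,.02,5000); g=cv2.cvtColor(a,6); m=(g>np.percentile(g,99)).astype(np.uint8)
k,_,st,ce=cv2.connectedComponentsWithStats(m); print([(round(481-v/5+20,1),round(3-u/5+20,1),int(t[4])) for (u,v),t in zip(ce[1:],st[1:]) if t[4]>40])
E
```

```text
t: 25.9
tool_pos: [0.4528, 0.0062, 0.0606]
orientation: [3.135, -0.206, 0.002]
force: [0.6, 0.3, -1.0]
opening: 0.0397
gripper_force: 30.0
[0.45277193 0.00617098 0.06058288] [ 0.60486763  0.33355396 -0.95238228]
[0.45308169 0.00615938 0.06087943] [-0.96832938 -0.37089941 -0.74168609]
[0.45317268 0.00615986 0.06095395] [-0.40050181  0.50705185 -1.88614738]
[0.45308913 0.00613807 0.06084205] [ 0.24075238 -0.84495772 -0.78145064]
[[4.90820476e-01 3.23007204e-04]]
[(np.float64(481.5), np.float64(1.1), 375)]
```

```bash
python3 -m inch '[-1,0,-12,0,30,-1,0,-22,0,30,-1,0,-27,0,30,-1,0,-27,0,30,-1,0,-27,0,30,-1,0,-27,0,30]'; python3 -m inch '[0,0,-1,0,30,0,0,-2,0,30,0,0,-3,0,30,0,0,-3,0,30,0,0,-3,0,30]'
```

```text
t: 26.6
tool_pos: [0.4513, 0.0062, 0.0329]
orientation: [3.135, -0.207, 0.0]
force: [0.6, -0.7, -1.8]
opening: 0.0399
gripper_force: 30.0
t: 27.02
tool_pos: [0.4511, 0.0062, 0.0297]
orientation: [-3.135, 0.207, 0.0]
force: [-0.7, -0.6, -1.0]
opening: 0.0399
gripper_force: 30.0
```

```bash
python3 -m inch '[0,0,-0.5,0,30,0,0,-1,0,30,0,0,-1,0,30,0,0,-1,0,30]'
```

```text
t: 27.35
tool_pos: [0.4512, 0.0062, 0.0295]
orientation: [3.135, -0.206, -0.0]
force: [-5.9, -0.5, 9.6]
opening: 0.0398
gripper_force: 30.0
```

```bash
python3 -m inch '[0,0,0.8,0,30,0,0,0.8,0,30,0,0,0.8,0,46,0,0,0.8,0,50,0,0,0.8,0,56,0,0,0.8,0,62,0,0,0.8,0,66,0,0,0.8,0,66,0,0,12,0,66,0,0,45,0,66]'; python3 -m inch '[0,0,40,0,66,-10,-40,80,0,66,-10,-80,110,0,66,-10,-120,110,0,66,-10,-150,110,0,66,-10,-150,110,0,66,-10,-150,110,0,66]'; python3 - <<'E'
from h import *
f=read_camera("scene")["image"][130:330,230:440]; g=read_camera("side")["image"][140:290,200:370]
cv2.imwrite("pics/v4.png",np.hstack([cv2.resize(f,(400,381),interpolation=2),cv2.resize(g,(400,381),interpolation=2)]))
E
```

```text
t: 28.18
tool_pos: [0.447, 0.0066, 0.07]
orientation: [-3.134, 0.207, 0.014]
force: [0.9, -0.0, -0.1]
opening: 0.0615
gripper_force: 0.0
t: 28.77
tool_pos: [0.4412, -0.1463, 0.1851]
orientation: [3.133, -0.213, 0.002]
force: [-0.5, 0.1, -0.0]
opening: 0.0617
gripper_force: 0.0
```

View pics/v4.png

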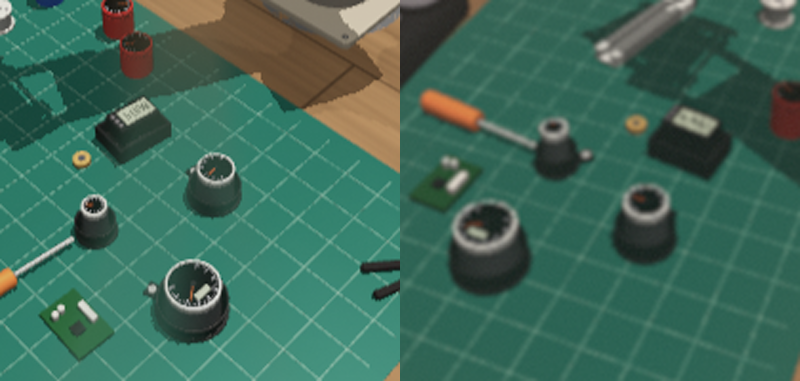

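All four instruments sit upright in their mounts: the meter is in the tray at (133,125), and the gauges are at (214,175), (95,215) and (192,290). The gripper is clear, so I'm handing in.

```bash
python3 -c "
from plant import job; print(job.close_job())"
```

```text
the job is handed in; nothing more can be done
None
```

I placed all four instruments upright and fully down in their mounts (three gauges in their cups, the trip meter in the tray) and handed the job in at about 29 s of the 96 s allowed; the hand-in gave no verdict.

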